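# Power up the hardness tester and apply the test load

## Task

Run a loading cycle on the hardness tester with the fingertips: first switch the socket strip on by pressing down the raised end of its rocker, then push the round key on the tester's control desk fully in so that it stays in, and only then press the long bar key fully down, keep it down for at least two seconds without a break, and let it come up again. Leave the square key unpressed and the things lying about where they are, and finish with the hand clear.

Things in the scene. Friction and masses are not known exactly. Their poses are not given: they have to be found in the camera images.
- rocker_raised (a point): Press point of the socket strip's rocker: on top of the wing that stands up at the start (the one towards the strip's -x end), 21 mm from the pivot. Moves with the rocker: 58 mm above the table when off, 51 mm when fully on. Pressed straight down until the wing is level; needs about 2.5 N here and stays where it is left.
- rocker (a joint): Rocker angle in rad: 0 to 0.04 at the start (off), 0.36 = fully on; grows as the raised wing goes down. The rocker is a light grey V, 54 mm long along the strip, 26 mm wide. Off: the raised wing slopes up at 0.36 rad to an end 61 mm above the table, the other wing is level. On: the other way round.
- strip_top (a point): Centre of the top face of the socket strip (fixed to the table, 260 mm long along its own x, 60 mm wide, 40 mm high); the rocker's pivot lies 80 mm from here towards the strip's -x end, 11 mm above that face.
- desk: Control desk of the tester, fixed to the table: ivory box 150 mm along its x, 230 mm along its y, 50 mm high with a dark top; origin at the centre of its underside. Three light grey keys in a row along its y, 30 mm to the -x side of its centre, 60 mm apart, in any order. A display hump 22 mm high stands on the +x, +y part of its top.
- round_key_top (a point): Centre of the top of the round key (28 mm diameter), moving with it. Pressed straight down. Its top is 18 mm above the top face of the desk (68 mm above the table) when up. Travel 7 mm at about 3 N; it has no return spring and stays in where it is pushed.
- round_key (a joint): How far the round key is pushed in, m: 0 to 0.001 at the start, 0.007 = fully in.
- bar_key_top (a point): Centre of the top of the long bar key (64 mm along the desk's x, 24 mm wide), moving with it. Pressed straight down. Its top is 18 mm above the top face of the desk (68 mm above the table) when up. Travel 7 mm; sprung, about 5 N when fully down, it comes up when let go.
- bar_key (a joint): How far the bar key is pressed, m: 0 = up, 0.007 = fully down.
- square_key_top (a point): Centre of the top of the square key (28 by 28 mm), not to be pressed. Same height, spring and travel as the bar key.
- square_key (a joint): How far the square key is pressed, m: 0 = up, 0.007 = fully down.
- test_block: Bystander: loose steel disc, 50 mm diameter, 12 mm high, on the +x, -y part of the desk's top; origin at the centre of its underside.
- loupe: Bystander: loose black loupe, 34 mm diameter, 34 mm high, standing beside the socket strip; origin at the centre of its underside.
- specimen: Bystander: loose steel specimen, 30 by 60 mm base 15 mm high with a round boss to 33 mm, on the table on the -x side of the desk; origin at the centre of its underside.
- tray: Bystander: open grey tray, 140 by 120 by 30 mm, at the far left.
- case: Bystander: wooden case, 110 by 160 by 35 mm, at the far right.
- wash_bottle: Bystander: white bottle, 60 mm diameter, 150 mm high, at the left beyond the work.
- driver: Bystander: screwdriver lying at the far right beyond the work.

How it is judged (in metres and radians):
On the way, in this order (a step that is already met when the one before it is completed fails the run):
1. the socket strip is switched on at its rocker (value of joint rocker above 0.29 rad), for 0.1 s.
2. the round key is pushed in (value of joint round_key above 0.005 m), for 0.1 s.
3. the bar key is held down for two seconds (value of joint bar_key above 0.005 m), for 1.9 s.
At the end, for the whole second after the job is handed in: Rocker over to on (more than 0.29 of 0.36 rad), round key in (more than 5 of 7 mm), bar key up again (within 1.5 mm) after having been held down more than 5 mm for 1.9 s without a break, square key up (within 1.5 mm), bystanders at rest (value of joint rocker above 0.29 rad and value of joint round_key above 0.005 m and value of joint each of bar_key, square_key below 0.0015 m and linear speed of each of test_block, loupe, specimen, tray, case, wash_bottle, driver below 0.02 m/s); the robot touches nothing.
It fails at once if the square key is pressed (more than 3 mm) (value of joint square_key above 0.003 m).
It fails at once if the round key is pushed in (more than 4 mm) before the strip is on (value of joint round_key above 0.004 m and value of joint rocker below 0.29 rad).
It fails at once if the bar key is pressed (more than 3 mm) before the strip is on and the round key is in (value of joint bar_key above 0.003 m and (value of joint rocker below 0.29 rad or value of joint round_key below 0.005 m)).
It fails at once if a bystander is lifted or shifted by more than 20 mm (distance of any of test_block, loupe, specimen, tray, case, wash_bottle, driver from where it was at the start of the episode above 0.02 m).
It also fails if it takes over 51 s, if anything falls off the work surface, if the arm or the gripper's body presses on something with over 40 N, if the wrist force passes 120 N, or if a joint passes its speed limit or range.

## Robot

A 6-joint arm with a two-finger parallel gripper is mounted at the origin on the work surface. World frame = base frame: x ahead of the robot, y to its left, z up, the work surface at z = 0. Lengths are in mm, angles in rad, forces in N, time in s.
With the tool pointing down it reaches from about 275 to 750 mm from the base axis. Payload 10.2 kg.
Tool frame: the origin (TCP) lies between the finger pads; the fingertips stand 17 mm ahead of it and the grasp point (between the pads) lies 2 mm behind it (tips_ahead is the distance from the TCP to the fingertips, in mm); z points along the fingers, y is the line along which they close (so a half turn about z gives the same grasp; the last joint's range is limited). The gripper opens to 85 mm and grips with 20 to 120 N. Pads are 22 mm wide; open, the fingers measure 114 mm over their backs; the gripper's body (76 mm by 85 mm) begins 54 mm behind the grasp point. The pads swing forward as they close: fully open they stand 13 mm farther back than shut.
Start: joints at [-1.435, 0.313, 1.498, -0, 1.331, -0.223], TCP at [184.342, -491.578, 248.294] pointing down, gripper open.
Joint ranges: [-2.94, 2.94], [-0.97, 2.17], [0.19, 2.56], [-1.23, 4.37], [0.02, 3.11], [-2.88, 2.88]. Speed limits (rad/s): [2.39, 2.39, 3.01, 3.14, 3.14, 3.14].

## Interface

Orientations are given as a unit quaternion [w, x, y, z].
In Python, from rig import sense, capture, finish_job, boxes_of, tips_ahead gives the robot as it stands.
- The arm moves only by the tool drive_tool, never from a script. Its argument "commands" is text: rows parted by semicolons, each of 7 numbers parted by spaces: the shift along the world's x, y, z in units of 0.1 m (1.0 is 0.1 m), then the turn, a rotation vector about the world's x, y, z in units of pi/4 rad (1.0 is pi/4 rad), then the opening in per cent of the stroke, from 0 (shut) to 100 (fully open). A call has 1 to 20 rows; each row shifts and turns the commanded pose from where the row before left it; what a row does not reach is not made up. A row lasts 1/12 s, in which the tool goes at most 41.7 mm and 7.16 degrees, less where a joint would pass 70% of its speed; a pose out of reach is approached as far as the arm can. A call with a number of a shift or a turn outside -1 to 1 is refused whole. A call with a gripper value outside its range is refused whole. The fingers move at their own pace and stop on an object; "force" is the grip in N (left out, the last holds). Time passes only in rows, so rows that do not move let the fingers close. It gives the time, the measured TCP pose, the force, the opening and the grip force at its end, in the units of the state.
- sense(): the state, without advancing time (a new reading comes with each control period).
- capture(name): name is "side" or "top" or "wrist"; returns a dict with "pixels" (480x640x3 uint8, blue, green, red), "fov_y" (degrees; the focal length in pixels is half the picture's height over the tangent of half this angle, whatever the lens; pixels are square), "cx", "cy" (the principal point, pixels), "k1" (the pictures are not rectified: a ray, as slopes to the right and down, at radius r is drawn at 1 + k1 r^2 times it, then the intrinsics apply), "position" and "attitude" of the camera in the world; the wrist camera has in their place "tool_from_camera" (4x4, takes a point from camera to tool coordinates, whose origin is the TCP and whose axes are the flange's). Camera axes: x right, y down, z forward; pixel columns grow to the right and rows downward; lengths in mm; the calibration is good to about 2 mm. A picture is of the moment at which its call begins: read the wrist's pose just before it. There is no depth.
- finish_job(): hands the job in; it is judged then, once.
Trained networks look in a picture, given as the dict that the camera call returned (one of the last four; its "shot" number tells which), for a name from the list of things; names that differ only in an ending like _2 or _b are one class to them, and where a whole thing is asked for, a point or a joint stands for the part that bears it (a point fixed in the world has none). Each returns a list of dicts, best first, with "confidence" (0 to 1); they miss things now and then, are a little off and sometimes report something else, mostly with a low value. They report only what shows in the picture. A call takes as long as a camera call.
- boxes_of(picture, name): "position" ([column, row] in pixels, amid what is visible of it).
The state is a dict: "time_s": time; "joints": joint angles; "dq": joint speeds; "tau": joint torques, N m; "eef_pos": TCP position; "ee_rot": TCP orientation; "force": force on the tool from outside, world axes, zero at the start; "wrist_torque": the same for the moment, N m; "grip_width": opening from 0.0 (shut) to 1.0 (fully open); "grip_force": force on a finger pad.
Only numpy, scipy, OpenCV 4.12 (cv2) and the standard library are available. Lean on these libraries where they do the work, as an engineer would, in place of code of your own. Each camera call takes 0.05 s, during which the arm holds its last target. There are 200 camera calls.

## Working session

There is one attempt and no reset: what is moved stays moved. The work goes in short steps, Python scripts to look and compute and a tool call to move; the robot and the scene stay as the last step left them, time stands still between calls to the robot, and variables do not carry over. Pictures are saved under pics/ and viewed, at most 10 in all, crops included, and the job is handed in when it is done.

Besides the shell and the picture viewer there is one more tool, called by a JSON object that holds its "fn" and its "kwargs". drive_tool: Moves the arm, as the interface text tells. Shifts and turns lie within -1 to 1; 1 stands for 0.1 m of shift or pi/4 rad of turn. Its arguments: {"type":"object","properties":{"commands":{"type":"string"},"force":{"type":"number"}},"required":["commands"]}

```bash
mkdir -p pics
cat > h.py <<'E'
import numpy as np, cv2
from scipy.spatial.transform import Rotation as R
from rig import *
def rot(a):
    a=np.array(a,float)
    return a if a.shape==(3,3) else R.from_quat(a,scalar_first=True).as_matrix()
def pose(p,s=None):
    if "tool_from_camera" in p:
        T=np.eye(4);T[:3,:3]=rot(s["ee_rot"]);T[:3,3]=s["eef_pos"]
        M=T@np.array(p["tool_from_camera"]);return M[:3,:3],M[:3,3]
    return rot(p["attitude"]),np.array(p["position"],float)
def K(p):
    f=240/np.tan(np.radians(p["fov_y"])/2);return f
def ray(p,uv,s=None):
    f=K(p);d=(np.array(uv,float)-[p["cx"],p["cy"]])/f;x=d.copy()
    for _ in range(20): x=d/(1+p["k1"]*(x@x))
    A,o=pose(p,s);return o,A@np.array([x[0],x[1],1])
def at(p,uv,z,s=None):
    o,d=ray(p,uv,s);return o+d*(z-o[2])/d[2]
def proj(p,X,s=None):
    A,o=pose(p,s);c=A.T@(np.array(X,float)-o);x=c[:2]/c[2]
    return x*(1+p["k1"]*(x@x))*K(p)+[p["cx"],p["cy"]]
Z={"rocker_raised":58,"strip_top":40,"desk":50,"round_key_top":68,"bar_key_top":68,"square_key_top":68,"test_block":62,"loupe":34,"specimen":20,"rocker":52}
E
python3 - <<'E'
from h import *
s=sense();print(s, tips_ahead if not callable(tips_ahead) else tips_ahead())
for n in ("top","side"):
    p=capture(n);cv2.imwrite(f"pics/{n}0.png",p["pixels"])
    print(n,{k:v for k,v in p.items() if k!="pixels"})
    for k in Z:
        for b in boxes_of(p,k)[:2]: print(k,np.round(b["position"]),round(b["confidence"],2),np.round(at(p,b["position"],Z[k])))
E
```

```text
{'time_s': 0.0, 'joints': array([-1.43545472e+00,  3.13476173e-01,  1.49843223e+00,  1.69812016e-05,
        1.33099262e+00, -2.23397148e-01]), 'dq': array([-0.00039213, -0.0009837 , -0.00090279,  0.00072113,  0.00047613,
        0.00079565]), 'tau': array([-9.07719514e-04, -4.12266576e+01, -2.59746248e+01, -1.81861678e-04,
        4.17100178e-03,  1.90785960e-05]), 'eef_pos': array([ 184.28607978, -491.34733906,  247.72349368]), 'ee_rot': array([-6.53186147e-04,  9.83956547e-01,  1.78407076e-01,  3.70312436e-05]), 'force': array([ 0.61527603,  0.20922513, -0.30362178]), 'wrist_torque': array([-0.02087536,  0.04783403,  0.00527441]), 'grip_force': 0.0, 'grip_width': 0.9985797272448894} 17.0
top {'fov_y': 51.154712803044035, 'cx': 315.8963973937202, 'cy': 238.91670970498166, 'k1': -0.03923649507574988, 'position': array([ 481.28549341,  -14.84534207, 1480.72973961]), 'attitude': array([-0.03000974,  0.71021433, -0.70303342,  0.0209531 ]), 'shot': 1}
rocker_raised [245. 281.] 0.49 [462. 203.  58.]
strip_top [244. 259.] 0.87 [526. 212.  40.]
desk [387. 260.] 0.68 [ 528. -198.   50.]
rou
[... 427 characters left out ...]
237.29186669864455, 'k1': -0.0810214549184035, 'position': array([  441.86322276, -1139.19616343,  1182.41115955]), 'attitude': array([-0.38797147,  0.9186319 , -0.06968953,  0.0271468 ]), 'shot': 2}
strip_top [268. 197.] 0.82 [525. 204.  40.]
desk [282. 312.] 0.64 [ 514. -227.   50.]
round_key_top [268. 308.] 0.41 [ 481. -225.   68.]
round_key_top [264. 284.] 0.18 [ 480. -149.   68.]
bar_key_top [264. 283.] 0.66 [ 480. -147.   68.]
test_block [302. 326.] 0.86 [ 552. -282.   62.]
test_block [270. 324.] 0.28 [ 482. -268.   62.]
loupe [252. 185.] 0.62 [485. 272.  34.]
specimen [234. 340.] 0.74 [ 395. -268.   20.]
rocker [268. 198.] 0.53 [522. 186.  52.]
rocker [245. 197.] 0.43 [459. 196.  52.]
```

Run:
```python
import cv2,numpy as np
a=cv2.imread("pics/top0.png")[200:340,190:460];b=cv2.imread("pics/side0.png")[150:370,190:360]
a=cv2.resize(a,None,fx=2.9,fy=2.9,interpolation=2);cv2.imwrite("pics/a.png",a)
cv2.imwrite("pics/b.png",cv2.resize(b,None,fx=2.7,fy=2.7,interpolation=2))
```

```text
(no output)
```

View pics/a.png

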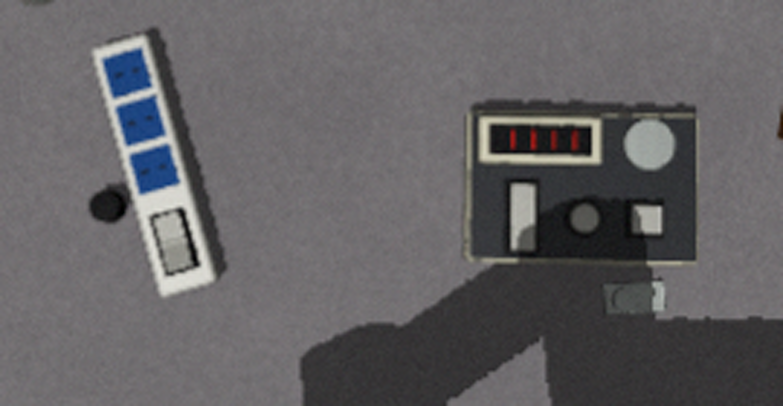

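View pics/b.png

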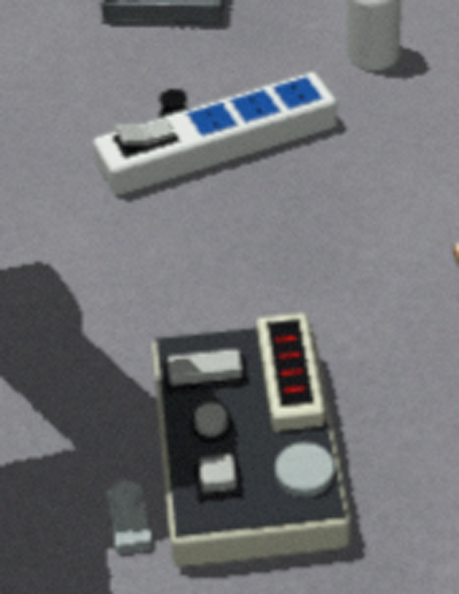

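The pictures show the rocker at about top px (251,283), at the strip's end near the robot. The keys run, from left to right, bar (370,274), round (392,275), square (413,275), and the desk yaw is about 0. I'll go above the rocker with the fingers shut and look from close by.

{"fn": "drive_tool", "kwargs": {"commands": "0.125 0.335 0 0 0 0 0; 0.125 0.335 0 0 0 0 0; 0.125 0.335 0 0 0 0 0; 0.125 0.335 0 0 0 0 0; 0.125 0.335 0 0 0 0 0; 0.125 0.335 0 0 0 0 0; 0.125 0.335 0 0 0 0 0; 0.125 0.335 0 0 0 0 0; 0.125 0.335 0 0 0 0 0; 0.125 0.335 0 0 0 0 0; 0.125 0.335 0 0 0 0 0; 0.125 0.335 0 0 0 0 0; 0.125 0.335 0 0 0 0 0; 0.125 0.335 0 0 0 0 0; 0.125 0.335 0 0 0 0 0; 0.125 0.335 0 0 0 0 0; 0.125 0.335 0 0 0 0 0; 0.125 0.335 0 0 0 0 0; 0.125 0.335 0 0 0 0 0; 0.125 0.335 0 0 0 0 0"}}

```text
time_s: 2.77
eef_pos: [434.6, 180.5, 248.4]
ee_rot: [0.0, 0.984, 0.179, 0.0]
force: [0.8, -0.9, 0.5]
grip_width: -0.004
grip_force: 0.0
```

Run:
```python
from h import *
s=sense();p=capture("wrist");cv2.imwrite("pics/w1.png",p["pixels"])
print(s["eef_pos"],s["ee_rot"],s["force"],s["grip_width"],tips_ahead,p["tool_from_camera"],p["fov_y"])
for k in ("rocker_raised","strip_top","loupe","rocker"):
    for b in boxes_of(p,k)[:2]: print(k,np.round(b["position"]),round(b["confidence"],2),np.round(at(p,b["position"],Z[k],s)))
t=capture("top");
for k in Z:
    for b in boxes_of(t,k)[:2]: print(k,np.round(b["position"]),round(b["confidence"],2),np.round(at(t,b["position"],Z[k])))
cv2.imwrite("pics/c.png",cv2.resize(t["pixels"][225:315,340:450],None,fx=6,fy=6,interpolation=2))
```

```text
[434.58162288 180.45981967 248.36327414] [3.50301072e-05 9.83912613e-01 1.78650296e-01 2.02073125e-04] [ 0.76292732 -0.87228626  0.50883177] -0.004028133884046576 17.0 [[ 8.70372704e-05 -9.60678479e-01 -2.77663200e-01  7.26708738e+01]
 [ 9.99999976e-01  2.83974183e-05  2.15212098e-04 -2.94360783e-01]
 [-1.98864713e-04 -2.77663213e-01  9.60678459e-01 -1.25837613e+02]
 [ 0.00000000e+00  0.00000000e+00  0.00000000e+00  1.00000000e+00]] 65.15869452773715
rocker_raised [316. 192.] 0.63 [458. 192.  58.]
strip_top [319. 116.] 0.59 [517. 213.  40.]
loupe [252. 124.] 0.67 [491. 265.  34.]
rocker [312. 192.] 0.94 [456. 195.  52.]
strip_top [238. 246.] 0.79 [561. 227.  40.]
desk [389. 259.] 0.69 [ 529. -206.   50.]
round_key_top [392. 277.] 0.6 [ 478. -212.   68.]
round_key_top [198. 190.] 0.26 [721. 342.  68.]
bar_key_top [370. 274.] 0.52 [ 485. -150.   68.]
test_block [414. 252.] 0.62 [ 550. -275.   62.]
test_block [146. 267.] 0.27 [498. 488.  62.]
loupe [222. 272.] 0.67 [488. 274.  34.]
specimen [413. 248.] 0.62 [ 563. -280.   20.]
specimen [411. 302.] 0.6 [ 405. -272.   20.]
rocker [489. 233.] 0.47 [ 606. -490.   52.]
```

View pics/w1.png

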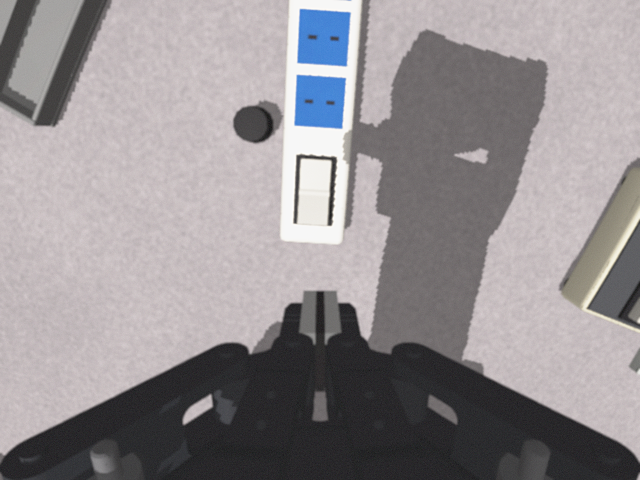

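View pics/c.png

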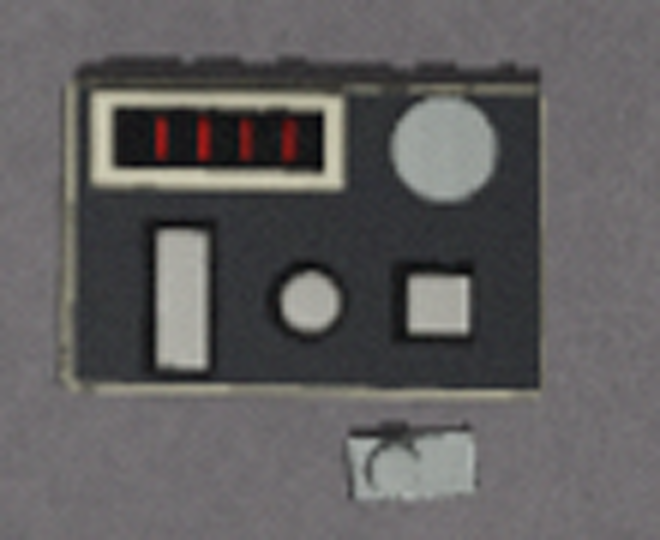

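The wrist picture shows the pivot crease at about (314,191), the near raised wing ending at about (312,224) and the strip's end at (312,243). The top crop puts bar (370.5,275), round (391.7,275.2) and square (413,275.5).

Run:
```python
from h import *
s=sense();p=capture("wrist")
for n,uv,z in (("pivot",(314,191),51),("wingend",(312.5,224),61),("farend",(317,158),51),("stripend",(312,243),40)): print(n,at(p,uv,z,s).round(1))
t=capture("top")
for n,uv in (("bar",(370.5,275)),("round",(391.7,275.2)),("sq",(413,275.5))): print(n,at(t,uv,68).round(1))
print("piv top",at(t,(250.7,283.1),52))
```

```text
pivot [457.3 192.4  51. ]
wingend [431.7 184.1  61. ]
farend [484.3 199.7  51. ]
stripend [409.9 177.   40. ]
bar [ 483.1 -150.6   68. ]
round [ 483.1 -210.2   68. ]
sq [ 482.9 -270.    68. ]
piv top [456.49130421 188.24635386  52.        ]
```

{"fn": "drive_tool", "kwargs": {"commands": "0.015 0.055 -0.3 0 0 0 0; 0 0 -0.3 0 0 0 0; 0 0 -0.3 0 0 0 0; 0 0 -0.3 0 0 0 0; 0 0 -0.3 0 0 0 0; 0 0 -0.15 0 0 0 0; 0 0 0 0 0 0 0; 0 0 0 0 0 0 0"}}

```text
time_s: 4.33
eef_pos: [435.9, 183.9, 83.4]
ee_rot: [-0.0, 0.984, 0.178, -0.0]
force: [-0.5, 1.5, 1.1]
grip_width: -0.001
grip_force: 0.0
```

{"fn": "drive_tool", "kwargs": {"commands": "0 0.02 -0.02 0 0 0 0; 0 0 -0.02 0 0 0 0; 0 0 -0.02 0 0 0 0; 0 0 -0.02 0 0 0 0; 0 0 -0.02 0 0 0 0; 0 0 -0.02 0 0 0 0; 0 0 0 0 0 0 0"}}

```text
time_s: 4.92
eef_pos: [435.6, 185.9, 71.0]
ee_rot: [-0.0, 0.984, 0.178, -0.0]
force: [-0.8, 0.1, -1.4]
grip_width: 0.002
grip_force: 0.2
```

{"fn": "drive_tool", "kwargs": {"commands": "0 0 -0.01 0 0 0 0; 0 0 -0.01 0 0 0 0; 0 0 -0.01 0 0 0 0; 0 0 0 0 0 0 0; 0 0 0 0 0 0 0"}}

```text
time_s: 5.33
eef_pos: [436.1, 186.0, 68.3]
ee_rot: [-0.0, 0.984, 0.178, 0.0]
force: [0.6, -0.4, 0.5]
grip_width: -0.003
grip_force: 0.0
```

{"fn": "drive_tool", "kwargs": {"commands": "0 0 -0.01 0 0 0 0; 0 0 -0.01 0 0 0 0; 0 0 0 0 0 0 0; 0 0 0 0 0 0 0"}}

```text
time_s: 5.67
eef_pos: [436.2, 186.0, 67.8]
ee_rot: [0.0, 0.984, 0.179, 0.001]
force: [-7.2, -2.0, 20.9]
grip_width: -0.002
grip_force: 10.6
```

Firm stop at tip height 51 mm, so the rocker should be on. I'll lift to check it.

{"fn": "drive_tool", "kwargs": {"commands": "0 0 0.2 0 0 0 0; 0 0 0.3 0 0 0 0; 0 0 0.3 0 0 0 0; 0 0 0.3 0 0 0 0; 0 0 0.3 0 0 0 0; 0 0 0.3 0 0 0 0; 0 0 0 0 0 0 0"}}

```text
time_s: 6.25
eef_pos: [437.8, 186.3, 241.7]
ee_rot: [0.0, 0.984, 0.179, 0.005]
force: [-0.1, 0.3, -0.3]
grip_width: 0.0
grip_force: 0.0
```

Run:
```python
from h import *
s=sense();p=capture("wrist");q=capture("side")
print(s["eef_pos"])
a=cv2.resize(p["pixels"][120:260,240:400],(640,560),interpolation=2)
b=cv2.resize(q["pixels"][170:240,210:290],None,fx=2,fy=2,interpolation=2);a[:140,480:]=b
cv2.imwrite("pics/w2.png",a)
```

```text
[437.80278267 186.31768406 241.673635  ]
```

View pics/w2.png

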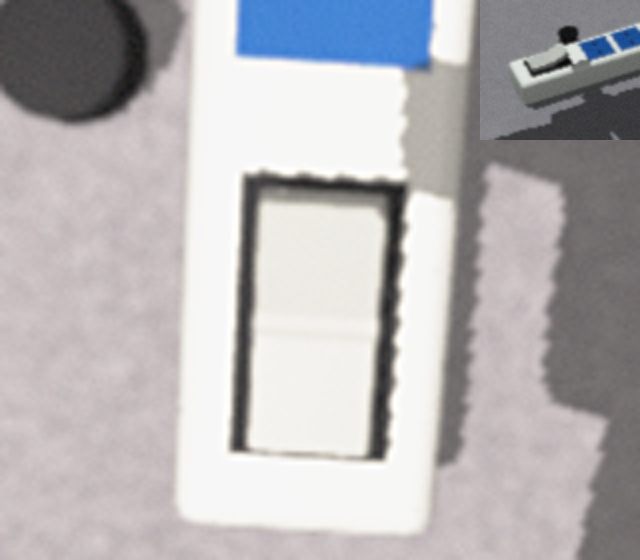

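Near wing now level and the far end raised (side insert agrees): the strip is on. Next, the desk.

{"fn": "drive_tool", "kwargs": {"commands": "0 -0.3 0 0 0 0 0; 0 -0.3 0 0 0 0 0; 0 -0.3 0 0 0 0 0; 0 -0.3 0 0 0 0 0; 0 -0.3 0 0 0 0 0; 0 -0.3 0 0 0 0 0; 0 -0.3 0 0 0 0 0; 0 -0.3 0 0 0 0 0; 0 -0.3 0 0 0 0 0; 0 -0.3 0 0 0 0 0; 0 -0.3 0 0 0 0 0; 0 -0.3 0 0 0 0 0; 0 -0.3 0 0 0 0 0; 0 0 0 0 0 0 0; 0 0 0 0 0 0 0"}}

```text
time_s: 7.6
eef_pos: [435.3, -204.8, 234.6]
ee_rot: [-0.001, 0.984, 0.177, -0.001]
force: [0.4, -0.5, -0.8]
grip_width: 0.003
grip_force: 0.0
```

Run:
```python
from h import *
s=sense();p=capture("wrist");cv2.imwrite("pics/w3.png",p["pixels"])
print(s["eef_pos"],s["ee_rot"])
for k in ("round_key_top","bar_key_top","square_key_top","test_block"):
    for b in boxes_of(p,k)[:2]: print(k,np.round(b["position"]),round(b["confidence"],2),np.round(at(p,b["position"],Z[k],s)))
```

```text
[ 435.29689598 -204.78514044  234.63914417] [-1.15685707e-03  9.84153028e-01  1.77315106e-01 -9.11802197e-04]
round_key_top [345. 172.] 0.63 [ 485. -206.   68.]
bar_key_top [274. 143.] 0.75 [ 486. -149.   68.]
square_key_top [416. 198.] 0.94 [ 485. -267.   68.]
test_block [457. 111.] 0.94 [ 557. -270.   62.]
test_block [412. 199.] 0.15 [ 483. -265.   62.]
```

View pics/w3.png

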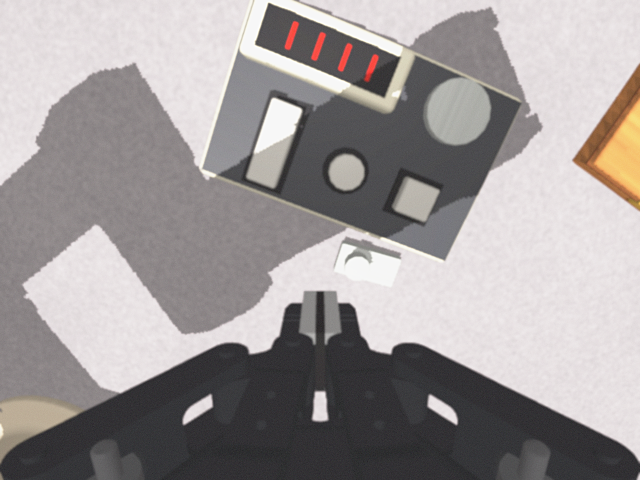

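The wrist view shows round (346,172), bar (275,143) and square (416,198), which agrees with the top camera to within about 3 mm. Target for round: (484,-208).

{"fn": "drive_tool", "kwargs": {"commands": "0.25 -0.03 0 0 0 0 0; 0.24 0 0 0 0 0 0; 0 0 -0.3 0 0 0 0; 0 0 -0.3 0 0 0 0; 0 0 -0.3 0 0 0 0; 0 0 -0.3 0 0 0 0; 0 0 -0.2 0 0 0 0; 0 0 0 0 0 0 0; 0 0 0 0 0 0 0"}}

```text
time_s: 8.6
eef_pos: [484.9, -206.5, 96.4]
ee_rot: [-0.0, 0.984, 0.179, -0.0]
force: [0.2, -0.3, 0.9]
grip_width: 0.002
grip_force: 0.0
```

{"fn": "drive_tool", "kwargs": {"commands": "0 -0.015 -0.05 0 0 0 0; 0 0 -0.03 0 0 0 0; 0 0 -0.03 0 0 0 0; 0 0 -0.02 0 0 0 0; 0 0 -0.02 0 0 0 0; 0 0 -0.02 0 0 0 0; 0 0 0 0 0 0 0; 0 0 0 0 0 0 0"}}

```text
time_s: 9.27
eef_pos: [484.9, -208.6, 79.3]
ee_rot: [0.0, 0.984, 0.178, 0.0]
force: [1.1, -0.5, -0.5]
grip_width: -0.002
grip_force: 0.2
```

{"fn": "drive_tool", "kwargs": {"commands": "0 0 -0.01 0 0 0 0; 0 0 -0.01 0 0 0 0; 0 0 0 0 0 0 0; 0 0 0 0 0 0 0"}}

```text
time_s: 9.6
eef_pos: [484.9, -208.6, 77.9]
ee_rot: [0.0, 0.984, 0.179, 0.0]
force: [-2.1, 1.6, 8.3]
grip_width: 0.001
grip_force: 4.0
```

{"fn": "drive_tool", "kwargs": {"commands": "0 0 -0.01 0 0 0 0; 0 0 0 0 0 0 0; 0 0 0 0 0 0 0"}}

```text
time_s: 9.85
eef_pos: [485.0, -208.6, 77.7]
ee_rot: [0.0, 0.984, 0.179, 0.0]
force: [-5.7, 2.7, 16.1]
grip_width: -0.001
grip_force: 8.3
```

Round key bottomed at tip height 61 mm (16 N). Over to the bar key.

{"fn": "drive_tool", "kwargs": {"commands": "0 0 0.15 0 0 0 0; 0 0 0.25 0 0 0 0; 0 0.3 0 0 0 0 0; 0 0.29 0 0 0 0 0; 0 0 0 0 0 0 0; 0 0 -0.2 0 0 0 0; 0 0 0 0 0 0 0; 0 0 0 0 0 0 0"}}

```text
time_s: 10.52
eef_pos: [484.4, -149.6, 95.8]
ee_rot: [-0.001, 0.984, 0.178, -0.001]
force: [1.5, -0.5, 0.5]
grip_width: 0.004
grip_force: 0.0
```

Run:
```python
from h import *
s=sense();q=capture("side");w=capture("wrist")
a=cv2.resize(q["pixels"][255:355,225:335],None,fx=5,fy=5,interpolation=2)
b=w["pixels"][::2,::2];c=np.zeros((500,790,3),np.uint8);c[:,:550]=a;c[:240,550:790]=b[:,40:280];cv2.imwrite("pics/s4.png",c)
```

```text
(no output)
```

View pics/s4.png

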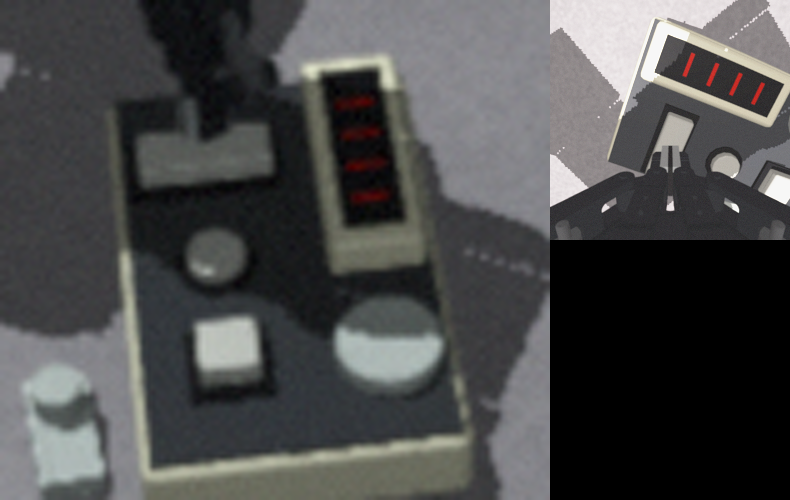

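The round key at (216,256) shows a visibly thinner side than the square key, so it's in. The fingers are over the bar key.

{"fn": "drive_tool", "kwargs": {"commands": "0 0 -0.05 0 0 0 0; 0 0 -0.04 0 0 0 0; 0 0 -0.03 0 0 0 0; 0 0 -0.03 0 0 0 0; 0 0 -0.02 0 0 0 0; 0 0 -0.01 0 0 0 0; 0 0 -0.01 0 0 0 0; 0 0 -0.01 0 0 0 0; 0 0 0 0 0 0 0; 0 0 0 0 0 0 0"}}

```text
time_s: 11.45
eef_pos: [484.9, -149.8, 77.8]
ee_rot: [0.0, 0.984, 0.179, 0.0]
force: [-7.3, 2.0, 19.3]
grip_width: 0.003
grip_force: 9.5
```

Fully down (19 N, tip at 61 mm). I'll hold for about 3.3 s, then lift.

{"fn": "drive_tool", "kwargs": {"commands": "0 0 0 0 0 0 0; 0 0 0 0 0 0 0; 0 0 0 0 0 0 0; 0 0 0 0 0 0 0; 0 0 0 0 0 0 0; 0 0 0 0 0 0 0; 0 0 0 0 0 0 0; 0 0 0 0 0 0 0; 0 0 0 0 0 0 0; 0 0 0 0 0 0 0; 0 0 0 0 0 0 0; 0 0 0 0 0 0 0; 0 0 0 0 0 0 0; 0 0 0 0 0 0 0; 0 0 0 0 0 0 0; 0 0 0 0 0 0 0; 0 0 0 0 0 0 0; 0 0 0 0 0 0 0; 0 0 0 0 0 0 0; 0 0 0 0 0 0 0"}}

```text
time_s: 13.12
eef_pos: [484.9, -149.8, 77.8]
ee_rot: [0.0, 0.984, 0.179, 0.0]
force: [-7.9, 1.9, 19.1]
grip_width: -0.006
grip_force: 9.5
```

{"fn": "drive_tool", "kwargs": {"commands": "0 0 0 0 0 0 0; 0 0 0 0 0 0 0; 0 0 0 0 0 0 0; 0 0 0 0 0 0 0; 0 0 0 0 0 0 0; 0 0 0 0 0 0 0; 0 0 0 0 0 0 0; 0 0 0 0 0 0 0; 0 0 0 0 0 0 0; 0 0 0 0 0 0 0; 0 0 0 0 0 0 0; 0 0 0 0 0 0 0; 0 0 0 0 0 0 0; 0 0 0 0 0 0 0; 0 0 0 0 0 0 0; 0 0 0 0 0 0 0; 0 0 0 0 0 0 0; 0 0 0 0 0 0 0; 0 0 0 0 0 0 0; 0 0 0 0 0 0 0"}}

```text
time_s: 14.78
eef_pos: [484.9, -149.8, 77.8]
ee_rot: [0.0, 0.984, 0.179, 0.0]
force: [-7.3, 1.1, 19.2]
grip_width: 0.001
grip_force: 9.5
```

{"fn": "drive_tool", "kwargs": {"commands": "0 0 0.1 0 0 0 0; 0 0 0.2 0 0 0 0; 0 0 0.3 0 0 0 0; 0 0 0.3 0 0 0 0; 0 0 0.3 0 0 0 0; 0 0 0.3 0 0 0 0; 0 0 0 0 0 0 0; 0 0 0 0 0 0 0; 0 0 0 0 0 0 0; 0 0 0 0 0 0 0; 0 0 0 0 0 0 0; 0 0 0 0 0 0 0"}}

```text
time_s: 15.78
eef_pos: [484.6, -149.5, 225.4]
ee_rot: [-0.001, 0.984, 0.178, -0.001]
force: [0.2, -0.8, 0.3]
grip_width: 0.004
grip_force: 0.0
```

Run:
```python
from h import *
s=sense();t=capture("side");cv2.imwrite("pics/e.png",cv2.resize(t["pixels"][165:365,205:335],None,fx=3,fy=3,interpolation=2))
print(s["time_s"],s["eef_pos"],s["force"])
```

```text
15.7833 [ 484.63132802 -149.45863221  225.44429607] [ 0.15929179 -0.76244411  0.33217829]
```

View pics/e.png

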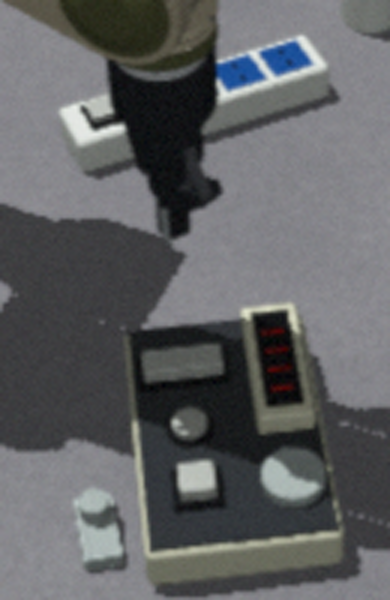

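The hand is clear. The bar key (183,362) is up, the round key (189,424) is in, and the square key, test block and specimen are undisturbed.

```bash
python3 -c "
from rig import *
print(finish_job())"
```

```text
the job is handed in; nothing more can be done
None
```

I handed the job in after about 16 s: strip switched on, round key pushed fully in, and bar key held down over 3 s and released, with the square key and bystanders left alone and the hand clear; no verdict came back.

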